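# Bolt the lid of the culture-jar carrier

## Task

Lock the lid of the steel jar carrier: with one fingertip press the bolt's spring catch plate down and keep it held down while your other fingertip pushes the upright stud, so that the bolt slides fully home into the keeper on the lid; then let go of both, so that the catch springs up again and locks the bolt. Only press and push: lift nothing, keep the lid shut, and leave the loose things where they are.

Things in the scene. Friction and masses are not known exactly. Their poses are not given: they have to be found in the camera images.
- case: steel carrier for culture jars, fixed on the bench: box 280 mm deep (its x, away from the robot at yaw 0), 360 long (y), 140 high; origin at the centre of its underside. The robot-side 124 mm of its top is a flat deck bearing bolt and catch; the rest is a hinged lid with clear pane. On the deck at x -78, y -90 is a filter vent, 86 across, 17 high; on the lid at y -145 to -55 a pull 39 high
- stud (a point): top centre of the bolt's upright stud: round steel pin 13 mm in diameter, 35 mm tall on the bolt's flat bar (bar top 15 mm above the deck, stud top 50). Axes as the case's. Push it along the case's +x to slide the bolt to the lid. Two guide straps over the bar, 24 mm wide, 18.5 mm high above the deck, stand 28 mm behind and 46 mm ahead of the stud's start
- plate (a point): centre of the top face of the spring catch's press plate: steel, 64 mm long (case x), 28 wide (case y), 3 thick, its centre 37 mm to the +y side of the stud and 6 mm nearer the robot than the stud's start. Top face 31 mm above the deck when up, 22.5 fully down; moves straight down and level on springs: 3 N to start, 7 N fully down. Besides the stud, all within 25 mm of it is under 19 mm high
- catch (a joint): depth of the spring catch in m: 0 up, 0.0085 fully down. Its tooth stands in a notch in the bolt's edge and leaves it at 0.005 or more. It springs back to 0 only where the tooth meets one of the two notches (bolt drawn back or home, each with 2 mm of play); between them the bar keeps it about 0.005 down
- bolt (a joint): travel of the bolt in m: 0 drawn back (start, with up to 2 mm of play), 0.026 fully home against its stop, nose through the keeper. It slides only with the catch down, against about 2 N of friction, and stays where it is left
- lid (a joint): opening angle of the carrier's lid, hinged along its far edge: 0 shut, grows as it is lifted
- cap: loose white screw cap of a jar, 56 mm across, 16 mm high, lying on the deck on the +y side of the catch; origin under its centre
- scalpel: loose flat steel scalpel handle, 115 mm long (its x), 8 mm wide, 4 mm thick, lying on the deck at the -y end beyond the filter vent
- jar_a: loose capped glass culture jar with shoots, 72 mm across, 125 mm high, standing on the bench beside the carrier; origin under its centre
- jar_b: loose capped glass culture jar without shoots, 72 mm across, 125 mm high, standing on the bench beside the carrier; origin under its centre
- forceps: loose steel forceps, 175 mm long (its x), 25 mm wide, 4 mm thick, lying on the bench beside the carrier
- dishes: loose stack of three clear dishes, 93 mm across, 47 mm high, on the bench beside the carrier

How it is judged (in metres and radians):
On the way, in this order (a step that is already met when the one before it is completed fails the run):
1. a finger holds the catch down while the bolt is still drawn back (value of joint catch above 0.005 m and contact force between the fingers and catch above 0.5 N and value of joint bolt below 0.006 m), for 0.1 s.
2. one fingertip pushes the bolt along while the other still holds the catch (value of joint bolt between 0.007 and 0.022 m and contact force between the fingers and bolt above 0.3 N and contact force between the fingers and catch above 0.3 N), for 0.02 s.
3. the bolt is fully home and a finger still holds the catch down (value of joint bolt above 0.0225 m and value of joint catch above 0.004 m and contact force between the fingers and catch above 0.5 N), for 0.05 s.
At the end, for the whole second after the job is handed in: the bolt is home (22.5 mm or more of its 26 mm), the catch has sprung up (within 1.5 mm) so that its tooth locks the bolt, the lid is shut (within 0.02 rad), and nothing is touched (value of joint bolt above 0.0225 m and value of joint catch below 0.0015 m and value of joint lid below 0.02 rad).
It fails at once if the lid is lifted (value of joint lid above 0.05 rad).
It fails at once if a loose thing is lifted, carried or knocked about (moved more than 20 mm) (distance of any of cap, scalpel, jar_a, jar_b, forceps, dishes from where it was at the start of the episode above 0.02 m).
It also fails if it takes over 35 s, if anything falls off the work surface, if the arm or the gripper's body presses on something with over 40 N, if the wrist force passes 120 N, or if a joint passes its speed limit or range.

## Robot

A 6-joint arm with a two-finger parallel gripper is mounted at the origin on the work surface. World frame = base frame: x ahead of the robot, y to its left, z up, the work surface at z = 0. Lengths are in mm, angles in degrees, forces in N, time in s.
With the tool pointing down it reaches from about 300 to 850 mm from the base axis. Payload 4.2 kg.
Tool frame: the origin (TCP) lies at the centre of the arm's flange, where the gripper is bolted on; the fingertips stand 191 mm ahead of it and the grasp point (between the pads) lies 172 mm ahead of it; z points along the fingers, y is the direction in which the jaws open and shut (so a half turn about z gives the same grasp; the last joint's range is limited). The gripper opens to 91 mm and grips with 3 to 60 N. Pads are 32 mm wide; open, the fingers measure 118 mm over their backs; the gripper's body (76 mm by 178 mm) begins 60 mm behind the grasp point.
Start: joints at [-69.099, 18.312, 89.639, -0, 72.044, -1.146], TCP at [215.838, -532.951, 404.776] pointing down, gripper open.
Joint ranges: [-177.97, 177.97], [-48.28, 115.42], [12.27, 149.76], [-77.06, 257.06], [2.81, 150.46], [-146.56, 146.56]. Speed limits (degrees/s): [147.25, 147.25, 180, 180, 180, 180].

## Interface

Orientations are given as [roll, pitch, yaw] about the fixed x, y, z axes, in that order (R = Rz(yaw) Ry(pitch) Rx(roll)).
In Python, from workcell import status, vision, ticket gives the robot as it stands.
- The arm moves only by the shell command python3 -m jog 'ROWS' [FORCE]. ROWS is JSON, a list of rows, each a list of 7 numbers: the finger opening in m, from 0 to 0.0912, then the shift along the tool's x, y, z in m, then the turn, a rotation vector about the tool's x, y, z in rad. A call has 1 to 12 rows; each row shifts and turns the commanded pose from where the row before left it, along the tool's axes as they then stand; what a row does not reach is not made up. A row lasts 1/8 s, in which the tool goes at most 62.5 mm and 10.7 degrees, less where a joint would pass 70% of its speed; a pose out of reach is approached as far as the arm can. A call with a gripper value outside its range is refused whole. The fingers move at their own pace and stop on an object; FORCE is the grip in N (left out, the last holds). Time passes only in rows, so rows that do not move let the fingers close. It gives the time, the measured TCP pose, the force and the opening at its end, in the units of the state.
- status.state(): the state, without advancing time (a new reading comes with each control period).
- vision.grab_frame(name): name is "side" or "top"; returns a dict with "color" (420x560x3 uint8, blue, green, red), "depth" (420x560 float32, mm along the optical axis (not along the pixel's ray), 0 where there is no reading), "fov_y" (degrees; the focal length in pixels is half the picture's height over the tangent of half this angle, whatever the lens; pixels are square), "cx", "cy" (the principal point, pixels), "pose" (4x4, takes a point from camera to world coordinates). Camera axes: x right, y down, z forward; pixel columns grow to the right and rows downward; lengths in mm; the calibration is good to about 2 mm. A picture is of the moment at which its call begins.
- ticket.job_done(): hands the job in, once; it reports no verdict.
Trained networks look in the newest picture that a camera, given by its name, has taken for a name from the list of things; names that differ only in an ending like _2 or _b are one class to them, and where a whole thing is asked for, a point or a joint stands for the part that bears it (a point fixed in the world has none). Each returns a list of dicts, best first, with "p" (0 to 1); they miss things now and then, are a little off and sometimes report something else, mostly with a low value. They report only what shows in the picture. A call takes as long as a camera call.
- vision.find_in(camera, label): "location" ([x, y, z] in mm, in world coordinates, good to about 4 mm: the middle of the surface that is visible of it).
- vision.silhouettes(camera, label): "pixels" (420x560 bool, what is visible of it).
The state is a dict: "time_s": time; "qpos": joint angles; "qvel": joint speeds; "effort": joint torques, N m; "ee_pos": TCP position; "ee_rot": TCP orientation; "force": force on the tool from outside, world axes, zero at the start; "torque": the same for the moment, N m; "gripper_width": finger opening in mm.
Only numpy, scipy, OpenCV 4.12 (cv2) and the standard library are available. Lean on these libraries where they do the work, as an engineer would, in place of code of your own. Each camera call takes 0.05 s, during which the arm holds its last target.

## Working session

There is one attempt and no reset: what is moved stays moved. The work goes in short steps, Python scripts to look and compute and a shell command to move; the robot and the scene stay as the last step left them, time stands still between calls to the robot, and variables do not carry over. Pictures are saved under pics/ and viewed, and the job is handed in when it is done.

```bash
ls; mkdir -p pics; python3 - <<'E'
from workcell import status, vision
import cv2
print(status.state())
for c in("side","top"):
    f=vision.grab_frame(c); cv2.imwrite(f"pics/{c}0.png",f["color"]); print(c,f["fov_y"],f["cx"],f["cy"],f["pose"].round(3).tolist() if hasattr(f["pose"],'round') else f["pose"])
    for l in("case","stud","plate","catch","bolt","cap","scalpel"):
        print(l,[( [round(float(v),1) for v in d["location"]],round(float(d["p"]),2)) for d in vision.find_in(c,l)][:3])
E
```

```text
pics
{'time_s': 0.0, 'qpos': array([-6.90989179e+01,  1.83517243e+01,  8.97055225e+01,  1.36417566e-04,
        7.20423820e+01, -1.14568371e+00]), 'qvel': array([-0.06478711,  0.07532697, -0.00437239, -0.02977272,  0.06493062,
       -0.01494399]), 'effort': array([-4.60581814e-04, -4.12464559e+01, -2.31976086e+01,  7.27878464e-02,
        4.57396335e-02, -1.48074710e-04]), 'ee_pos': array([ 215.78048444, -532.80534087,  403.92513091]), 'ee_rot': array([-1.79900394e+02, -2.12171189e-03,  2.20467218e+01]), 'force': array([ 0.32981607,  0.20292204, -0.12926834]), 'torque': array([ 0.00824379, -0.00794463, -0.04295686]), 'gripper_width': 91.33218010685962}
side 42.72935302763549 270.3809091388635 210.2991482362901 [[0.903, -0.274, 0.331, 39.524], [-0.429, -0.559, 0.71, -1194.566], [-0.01, -0.783, -0.622, 1161.793], [0.0, 0.0, 0.0, 1.0]]
case [([616.9, -132.9, 134.2], 0.74)]
stud [([554.2, -32.9, 151.4], 0.55)]
plate [([546.7, 0.7, 168.3], 0.65), ([471.0, 388.7, 49.3], 0.65)]
catch [([546.5, 3.5, 168.8], 0.48)]
bolt [([553.6, -32.8, 155.1], 0.47)]
cap [([522.9, 78.5, 154.1], 0.5)]
scalpel [([566.4, -217.3, 141.6], 0.4)]
top 47.27712838349651 280.1812312801493 204.59062955595857 [[-0.026, -0.997, 0.078, 492.437], [-1.0, 0.026, -0.002, 11.654], [0.0, -0.078, -0.997, 1442.607], [0.0, 0.0, 0.0, 1.0]]
case [([639.8, -49.0, 140.7], 0.93)]
stud [([558.8, -25.6, 154.0], 0.65)]
plate [([547.2, 6.4, 175.8], 0.72)]
catch [([548.6, 8.4, 172.5], 0.57)]
bolt [([557.9, -27.3, 155.7], 0.77)]
cap [([522.0, 88.1, 155.2], 0.75), ([589.5, -426.6, 123.3], 0.5)]
scalpel [([572.4, -218.3, 144.3], 0.48)]
```

View pics/side0.png

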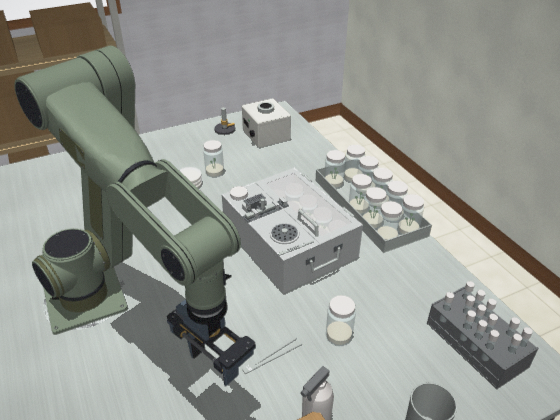

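View pics/top0.png

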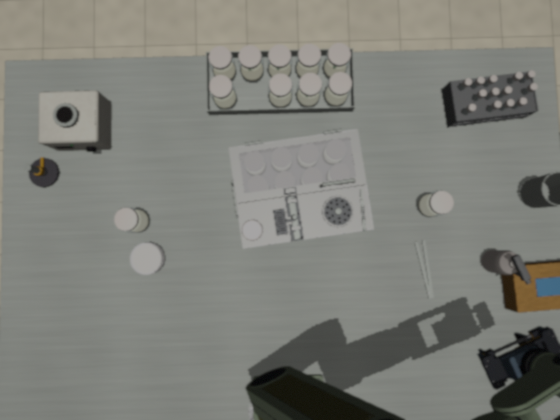

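```bash
cat > h.py <<'E'
import numpy as np,cv2
from workcell import status,vision
def cloud(f):
    h,w=f["depth"].shape; fl=h/2/np.tan(np.radians(f["fov_y"])/2)
    v,u=np.mgrid[:h,:w]; d=f["depth"].astype(float)
    P=np.stack([(u-f["cx"])/fl*d,(v-f["cy"])/fl*d,d,np.ones_like(d)],-1)@np.array(f["pose"]).T
    P[d==0]=np.nan
    return P[...,:3]
E
python3 - <<'E'
from h import *
f=vision.grab_frame("top"); P=cloud(f)
m=(abs(P[...,2]-140)<12)&(abs(P[...,0]-630)<220)&(abs(P[...,1]+45)<280)
n,l,s,_=cv2.connectedComponentsWithStats(m.astype(np.uint8)); k=1+s[1:,4].argmax()
Q=P[l==k]; print(s[k], np.median(Q[:,2]))
r=cv2.minAreaRect(Q[:,:2].astype(np.float32)); print(r, cv2.boxPoints(r))
dm=(l==k)&(abs(P[...,2]-140)<8)
im=f["color"]
cv2.imwrite("pics/top1.png",cv2.resize(im[120:260,220:385],None,fx=4.5,fy=4.2,interpolation=cv2.INTER_CUBIC))
# raised parts near mechanism
for t in("stud","plate","cap","bolt","catch"):
    for c in ("top",):
        for s_ in vision.silhouettes(c,t)[:1]:
            px=s_["pixels"]; q=P[px]; print(t,px.sum(),np.nanmedian(q,0).round(1),np.nanpercentile(q[:,2],[5,50,95]).round(1), np.argwhere(px).mean(0))
g=vision.grab_frame("side"); 
x=g["color"][170:260,210:370]; cv2.imwrite("pics/side1.png",cv2.resize(x,None,fx=5,fy=5,interpolation=cv2.INTER_CUBIC))
E
```

```text
[  229   129   145   120 12411] 139.1492165122395
((642.3477172851562, -47.94561767578125), (287.0766906738281, 360.825439453125), 6.9566521644592285) [[ 478.01477   113.753784]
 [ 521.7174   -244.41528 ]
 [ 806.68066  -209.64502 ]
 [ 762.978     148.52405 ]]
stud 126 [556.4 -28.3 155.2] [150.3 155.2 190.3] [218.31746032 294.46825397]
plate 266 [547.7   7.5 169.9] [150.6 169.9 174.4] [221.34962406 281.43609023]
cap 342 [526.5  85.6 154.5] [149.5 154.5 159. ] [229.78947368 252.35964912]
bolt 218 [558.9 -28.3 154.5] [146.4 154.5 188.7] [217.22018349 294.29357798]
catch 257 [547.4   7.7 170. ] [153.6 170.  174.4] [221.57976654 281.27237354]
```

```bash
ls pics
```

```text
side0.png
side1.png
top0.png
top1.png
```

View pics/top1.png

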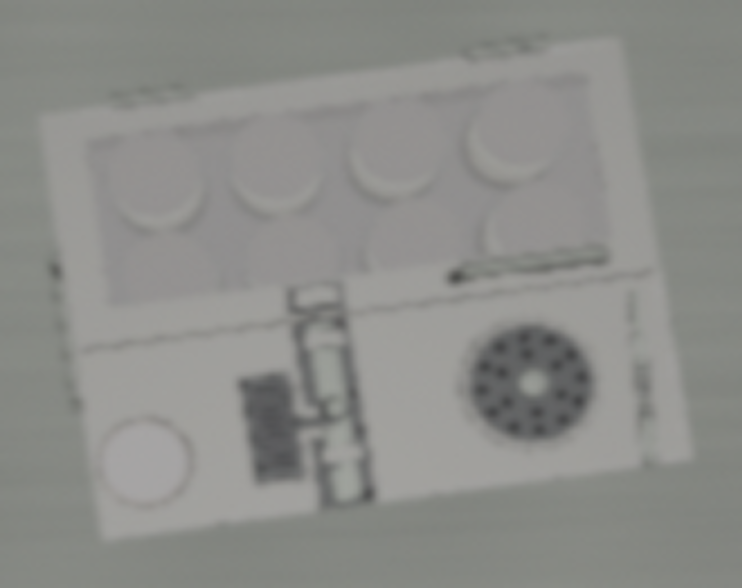

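View pics/side1.png

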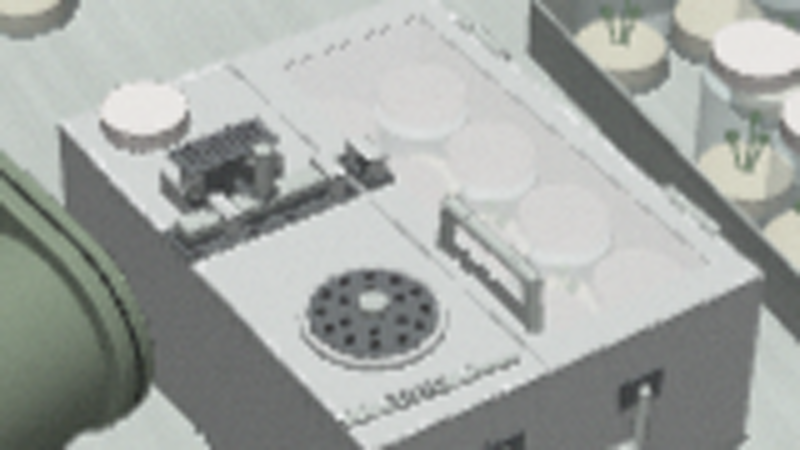

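```bash
python3 - <<'E'
from h import *
c,s=np.cos(np.radians(7)),np.sin(np.radians(7)); R=np.array([[c,-s],[s,c]])
for cam in("top","side"):
    f=vision.grab_frame(cam); P=cloud(f).reshape(-1,3)
    near=np.hypot(P[:,0]-552,P[:,1]+10)<75
    Q=P[near]; L=(Q[:,:2]-[547.5,7.5])@R
    # deck plane
    print(cam,"deck z",np.median(Q[(Q[:,2]<146)&(Q[:,2]>130),2]))
    m=Q[:,2]>166; 
    a=Q[m&(L[:,1]>-20)]; r=cv2.minAreaRect(a[:,:2].astype(np.float32)); print("plate",len(a),a.mean(0).round(1),np.median(a[:,2]),r)
    La=L[m&(L[:,1]>-20)]; print(" local ext",np.percentile(La,[2,98],axis=0).round(1).tolist())
    b=Q[m&(L[:,1]<=-20)]; print("stud",len(b)); print(np.c_[b,L[m&(L[:,1]<=-20)]].round(1))
E
```

```text
top deck z 139.57935387360885
plate 238 [547.3   8.3 170.3] 170.19332475280487 ((547.4791870117188, 8.249964714050293), (63.4964485168457, 27.708852767944336), 6.716899871826172)
 local ext [[-30.5, -12.4], [30.7, 14.2]]
stud 21
[[ 5.644e+02 -2.670e+01  1.858e+02  1.270e+01 -3.600e+01]
 [ 5.619e+02 -2.400e+01  1.858e+02  1.040e+01 -3.300e+01]
 [ 5.616e+02 -2.650e+01  1.898e+02  9.900e+00 -3.540e+01]
 [ 5.618e+02 -2.930e+01  1.846e+02  9.700e+00 -3.820e+01]
 [ 5.619e+02 -3.200e+01  1.827e+02  9.400e+00 -4.090e+01]
 [ 5.601e+02 -2.170e+01  1.705e+02  9.000e+00 -3.050e+01]
 [ 5.591e+02 -2.380e+01  1.882e+02  7.700e+00 -3.250e+01]
 [ 5.589e+02 -2.640e+01  1.915e+02  7.200e+00 -3.500e+01]
 [ 5.592e+02 -2.920e+01  1.846e+02  7.100e+00 -3.780e+01]
 [ 5.588e+02 -3.160e+01  1.902e+02  6.500e+00 -4.020e+01]
 [ 5.571e+02 -2.140e+01  1.782e+02  6.000e+00 -2.990e+01]
 [ 5.563e+02 -2.370e+01  1.915e+02  5.000e+00 -3.200e+01]
 [ 5.564e+02 -2.640e+01  1.884e+02  4.700e+00 -3.470e+01]
 [ 5.561e+02 -2.880e+01  1.931e+02  4.100e+00 -3.710e+01]
 [ 5.564e+02 -3.160e+01  1.874e+02  4.000e+00 -3.990e+01]
 
[... 1677 characters left out ...]
01]
 [ 5.577e+02 -3.780e+01  1.823e+02  4.600e+00 -4.620e+01]
 [ 5.494e+02 -3.420e+01  1.789e+02 -3.200e+00 -4.160e+01]
 [ 5.528e+02 -3.380e+01  1.774e+02  3.000e-01 -4.160e+01]
 [ 5.577e+02 -3.020e+01  1.733e+02  5.500e+00 -3.870e+01]
 [ 5.608e+02 -3.070e+01  1.725e+02  8.500e+00 -3.950e+01]
 [ 5.493e+02 -3.430e+01  1.752e+02 -3.300e+00 -4.170e+01]
 [ 5.513e+02 -3.700e+01  1.764e+02 -1.600e+00 -4.460e+01]
 [ 5.579e+02 -2.950e+01  1.689e+02  5.800e+00 -3.800e+01]
 [ 5.597e+02 -3.300e+01  1.707e+02  7.100e+00 -4.170e+01]
 [ 5.492e+02 -3.410e+01  1.713e+02 -3.400e+00 -4.150e+01]
 [ 5.519e+02 -3.550e+01  1.713e+02 -9.000e-01 -4.320e+01]
 [ 5.544e+02 -3.730e+01  1.717e+02  1.400e+00 -4.530e+01]]
```

The top view shows the case turned about 7°. The dark press plate is at crop pixel (270,428), the bolt bar and stud are right of it at about (325,400), and the cap is at (147,460). Plan: jaws along case y, opening 23.5 mm, so that one finger stands over the plate and the other behind the stud. I'll go above it first.

```bash
python3 -m jog '[[0.0235,0,0,-0.01,0,0,0.131],[0.0235,0,0,-0.01,0,0,0.131],[0.0235,0.031,-0.040,0,0,0,0],[0.0235,0.031,-0.040,0,0,0,0],[0.0235,0.031,-0.040,0,0,0,0],[0.0235,0.031,-0.040,0,0,0,0],[0.0235,0.031,-0.040,0,0,0,0],[0.0235,0.031,-0.040,0,0,0,0],[0.0235,0.031,-0.040,0,0,0,0],[0.0235,0.031,-0.040,0,0,0,0],[0.0235,0.031,-0.040,0,0,0,0],[0.0235,0,0,0,0,0,0]]'
python3 - <<'E'
from h import *
s=status.state(); print(s); p=s["ee_pos"]; y=np.radians(s["ee_rot"][2])
d=np.array([526.6,-13.9])-p[:2]; print("tool dx,dy",d@[np.cos(y),np.sin(y)],d@[np.sin(y),-np.cos(y)])
E
```

```text
time_s: 2.75
ee_pos: [449.8, -139.2, 424.8]
ee_rot: [-180.0, -0.0, 7.3]
force: [-1.3, 0.3, -0.8]
gripper_width: 23.5
{'time_s': 2.75, 'qpos': array([-1.86033614e+01,  8.09071092e+00,  1.00458588e+02,  3.31354676e-02,
        7.14261025e+01,  6.40625801e+01]), 'qvel': array([-3.72370593, -0.39459963,  0.84637772, -2.15620606,  0.49035521,
       -1.45024846]), 'effort': array([  1.52204566, -31.09155178, -23.43849242,   0.36868826,
        -0.12019852,   0.17042091]), 'ee_pos': array([ 449.77409582, -139.17728568,  424.80042891]), 'ee_rot': array([-1.79982508e+02, -3.58583378e-02,  7.32350521e+00]), 'force': array([-1.26430509,  0.3284108 , -0.77007848]), 'torque': array([0.01438475, 0.050037  , 0.01963352]), 'gripper_width': 23.501049318562924}
tool dx,dy 92.16846176762473 -114.46218815037541
```

```bash
python3 -m jog '[[0.0235,0.03,-0.038,0,0,0,0.005],[0.0235,0.031,-0.038,0.005,0,0,0],[0.0235,0.031,-0.038,0.005,0,0,0],[0.0235,0,0,0,0,0,0],[0.0235,0,0,0,0,0,0]]'
python3 - <<'E'
from h import *
s=status.state(); print(s["ee_pos"],s["ee_rot"],s["force"]); p=s["ee_pos"]; y=np.radians(s["ee_rot"][2])
d=np.array([526.6,-13.9])-p[:2]; print("tool dx,dy",d@[np.cos(y),np.sin(y)],d@[np.sin(y),-np.cos(y)])
g=vision.grab_frame("side"); 
cv2.imwrite("pics/side2.png",cv2.resize(g["color"][130:250,190:350],None,fx=5,fy=5,interpolation=cv2.INTER_CUBIC))
g=vision.grab_frame("top"); 
cv2.imwrite("pics/top2.png",cv2.resize(g["color"][150:270,210:370],None,fx=5,fy=5,interpolation=cv2.INTER_CUBIC))
E
```

```text
time_s: 3.38
ee_pos: [526.0, -18.3, 414.6]
ee_rot: [180.0, 0.1, 6.7]
force: [-0.5, 0.2, -0.4]
gripper_width: 23.3
[526.02383639 -18.27479194 414.61026705] [1.79954545e+02 5.66388336e-02 6.72756970e+00] [-0.53270965  0.18287822 -0.37726368]
tool dx,dy 1.0846972076987624 -4.277172078873271
```

View pics/side2.png

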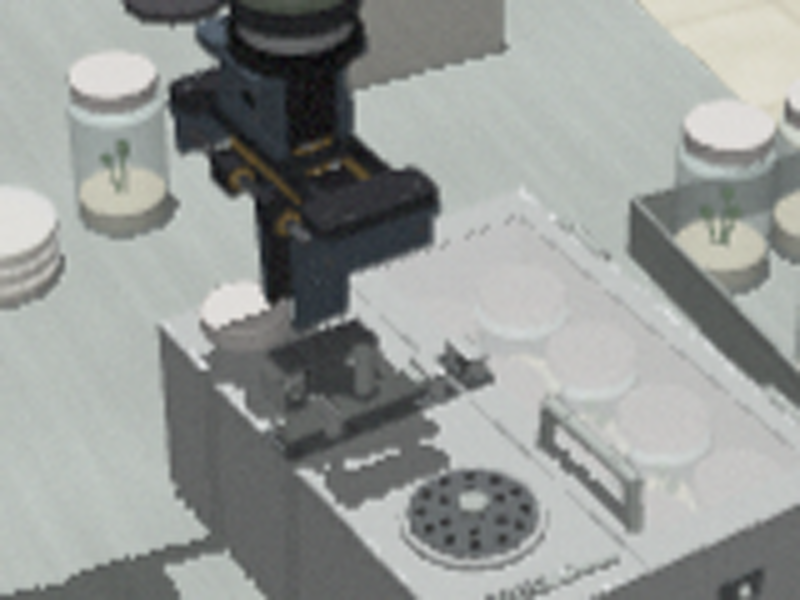

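View pics/top2.png

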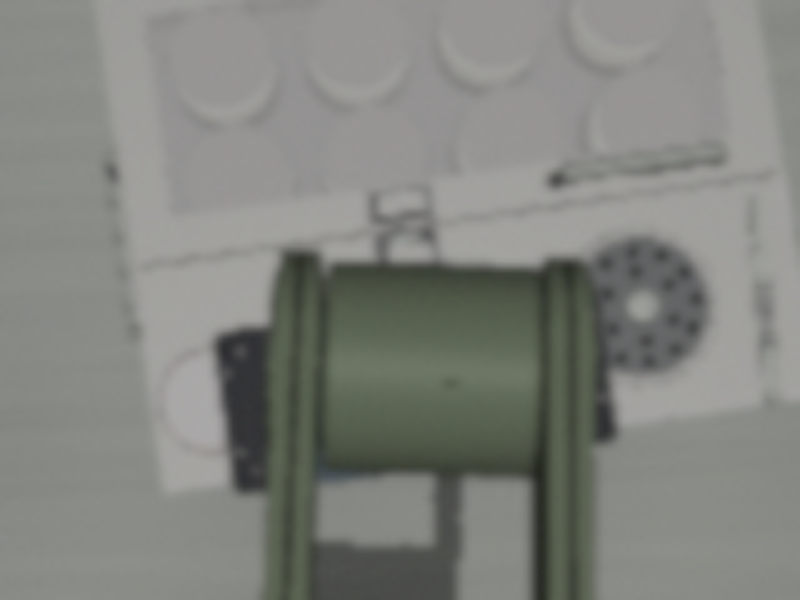

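Side view: stud top at crop pixel (362,345), and the near finger's tip at (320,320), above and behind it. Next I'll check finger against stud with the same camera.

```bash
python3 -m jog '[[0.0235,0.001,-0.0043,0.012,0,0,0],[0.0235,0,0,0,0,0,-0.004],[0.0235,0,0,0,0,0,0]]'
python3 - <<'E'
from h import *
s=status.state(); print(s["ee_pos"],s["ee_rot"],s["force"],s["gripper_width"]); p=s["ee_pos"]
c,si=np.cos(np.radians(7)),np.sin(np.radians(7)); R=np.array([[c,-si],[si,c]])
for k in range(2):
  g=vision.grab_frame("side"); P=cloud(g)
  L=(P[...,:2]-p[:2])@R
  z=P[...,2]
  m=(abs(L[...,0])<30)&(abs(L[...,1])<45)&(z>p[2]-188)&(z<p[2]-191+60)
  Q=np.c_[L[m],z[m]]
  print(len(Q)); 
  for lo in range(0,60,10):
    q=Q[(Q[:,2]>p[2]-191+lo)&(Q[:,2]<p[2]-181+lo)]
    if len(q)>5: print(lo,len(q),np.percentile(q[:,0],[3,97]).round(1),np.percentile(q[:,1],[3,25,50,97]).round(1))
  m=(abs(L[...,0]-28)<15)&(abs(L[...,1]+18)<15)&(z>172)&(z<194)
  q=np.c_[L[m],z[m]]; print("stud",len(q),np.percentile(q,[5,50,95],axis=0).round(1).tolist())
E
```

```text
time_s: 3.85
ee_pos: [526.8, -13.2, 402.6]
ee_rot: [180.0, 0.0, 7.0]
force: [-0.2, 0.1, 0.6]
gripper_width: 23.7
[526.77765807 -13.16046213 402.6185554 ] [1.79992417e+02 1.73551619e-02 6.96667996e+00] [-0.1545411   0.0765681   0.63987688] 23.70633865260258
188
0 25 [-18.2  10.6] [-25.3 -21.3 -11.   16.7]
10 47 [-20.2  13.8] [-26.1 -23.5 -20.2  16.9]
20 44 [-20.3  13.2] [-26.6 -23.8 -21.   14.6]
30 38 [-20.7   7.9] [-27.9 -23.7   8.4  18. ]
40 19 [-21.4  -9.4] [-27.8 -23.3   9.   21.4]
50 15 [-21.4 -12.6] [-28.5 -26.  -24.7  17.9]
stud 26 [[20.1, -27.0, 175.0], [25.2, -23.6, 185.7], [31.4, -15.8, 192.1]]
188
0 28 [-19.3  14.1] [-23.2 -21.2 -18.3  14.2]
10 41 [-20.7  14.1] [-25.8 -22.2 -19.7  16.3]
20 52 [-20.   14.8] [-26.8 -24.  -20.9  17.2]
30 29 [-21.4  -3.4] [-27.7 -21.8   7.9  16.4]
40 29 [-20.8  -5.7] [-29.2 -21.2   9.7  23.2]
50 9 [-18.2 -11.7] [-28.  -26.1 -24.7   4.8]
stud 28 [[20.0, -27.2, 172.7], [25.6, -23.0, 181.9], [32.4, -15.8, 192.5]]
```

Consistent: stud centre is about 28.5 mm ahead of the finger centre, leaving a gap of about 6 mm. Descending to just above the plate.

```bash
python3 -m jog '[[0.0235,0,0,0.012,0,0,0],[0.0235,0,0,0.012,0,0,0],[0.0235,0,0,0.011,0,0,0],[0.0235,0,0,0,0,0,0],[0.0235,0,0,0,0,0,0]]'; python3 -m jog '[[0.0235,0,0,0.003,0,0,0],[0.0235,0,0,0.002,0,0,0],[0.0235,0,0,0,0,0,0],[0.0235,0,0,0,0,0,0]]'
python3 - <<'E'
from h import *
s=status.state(); print(s["ee_pos"],s["ee_rot"],s["force"])
g=vision.grab_frame("side"); 
cv2.imwrite("pics/side3.png",cv2.resize(g["color"][160:240,210:320],None,fx=7,fy=7,interpolation=cv2.INTER_CUBIC))
E
```

```text
time_s: 4.58
ee_pos: [527.1, -13.0, 367.8]
ee_rot: [180.0, -0.0, 7.0]
force: [0.4, -0.7, 0.7]
gripper_width: 23.8
time_s: 5.08
ee_pos: [526.9, -13.0, 362.8]
ee_rot: [180.0, -0.0, 7.0]
force: [-0.2, -0.1, -0.5]
gripper_width: 23.6
[526.89031704 -12.95626017 362.82405154] [ 1.79991097e+02 -1.05876422e-02  6.97869899e+00] [-0.18429232 -0.08125213 -0.52862695]
```

View pics/side3.png

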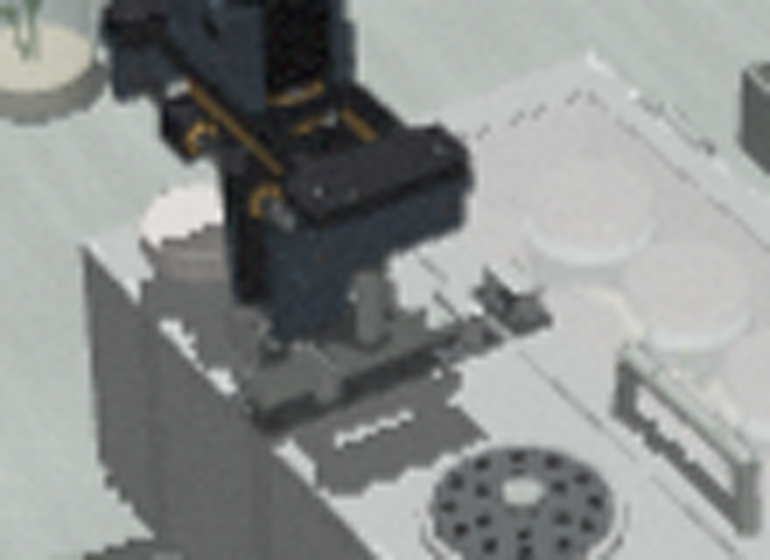

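The finger (tip at pixel (300,340)) is right behind the stud (370,305), with its tip about at plate height. Pressing in small steps.

```bash
python3 -m jog '[[0.0235,0,0,0.002,0,0,0],[0.0235,0,0,0,0,0,0],[0.0235,0,0,0,0,0,0]]'; python3 -m jog '[[0.0235,0,0,0.002,0,0,0],[0.0235,0,0,0,0,0,0],[0.0235,0,0,0,0,0,0]]';python3 -m jog '[[0.0235,0,0,0.002,0,0,0],[0.0235,0,0,0,0,0,0],[0.0235,0,0,0,0,0,0]]'
```

```text
time_s: 5.5
ee_pos: [527.0, -12.9, 361.1]
ee_rot: [180.0, -0.0, 7.0]
force: [0.8, -1.4, 2.5]
gripper_width: 23.8
time_s: 5.88
ee_pos: [527.0, -12.9, 358.9]
ee_rot: [180.0, -0.0, 7.0]
force: [-0.1, -0.1, 3.5]
gripper_width: 23.7
time_s: 6.25
ee_pos: [527.0, -13.0, 356.9]
ee_rot: [180.0, -0.0, 7.0]
force: [0.5, 0.7, 5.3]
gripper_width: 23.5
```

```bash
python3 -m jog '[[0.0235,0,0,0.002,0,0,0],[0.0235,0,0,0,0,0,0],[0.0235,0,0,0,0,0,0]]'; python3 -m jog '[[0.0235,0,0,0.001,0,0,0],[0.0235,0,0,0,0,0,0],[0.0235,0,0,0,0,0,0]]';python3 -m jog '[[0.0235,0,0,0.001,0,0,0],[0.0235,0,0,0,0,0,0],[0.0235,0,0,0,0,0,0]]'
```

```text
time_s: 6.62
ee_pos: [527.0, -12.9, 355.0]
ee_rot: [180.0, -0.0, 7.0]
force: [-1.0, 0.9, 5.6]
gripper_width: 23.6
time_s: 7.0
ee_pos: [527.0, -12.9, 354.1]
ee_rot: [180.0, -0.0, 7.0]
force: [0.3, 0.4, 5.8]
gripper_width: 23.9
time_s: 7.38
ee_pos: [526.9, -12.9, 353.4]
ee_rot: [180.0, -0.0, 7.0]
force: [0.2, -0.1, 8.0]
gripper_width: 23.1
```

About at the bottom (8 N). Now pushing along case +x.

```bash
python3 -m jog '[[0.0235,0.003,0,0,0,0,0],[0.0235,0.003,0,0,0,0,0],[0.0235,0.002,0,0,0,0,0],[0.0235,0.002,0,0,0,0,0],[0.0235,0,0,0,0,0,0],[0.0235,0,0,0,0,0,0]]'; python3 -m jog '[[0.0235,0.002,0,0,0,0,0],[0.0235,0.002,0,0,0,0,0],[0.0235,0.002,0,0,0,0,0],[0.0235,0.001,0,0,0,0,0]]'
python3 - <<'E'
from h import *
g=vision.grab_frame("side"); 
cv2.imwrite("pics/side4.png",cv2.resize(g["color"][160:240,210:320],None,fx=7,fy=7,interpolation=cv2.INTER_CUBIC))
E
```

```text
time_s: 8.12
ee_pos: [534.5, -12.0, 353.3]
ee_rot: [180.0, 0.5, 7.0]
force: [-9.6, -1.9, 15.2]
gripper_width: 23.8
time_s: 8.62
ee_pos: [541.3, -11.2, 353.3]
ee_rot: [180.0, 0.5, 7.0]
force: [-10.9, -1.4, 15.7]
gripper_width: 23.6
```

View pics/side4.png

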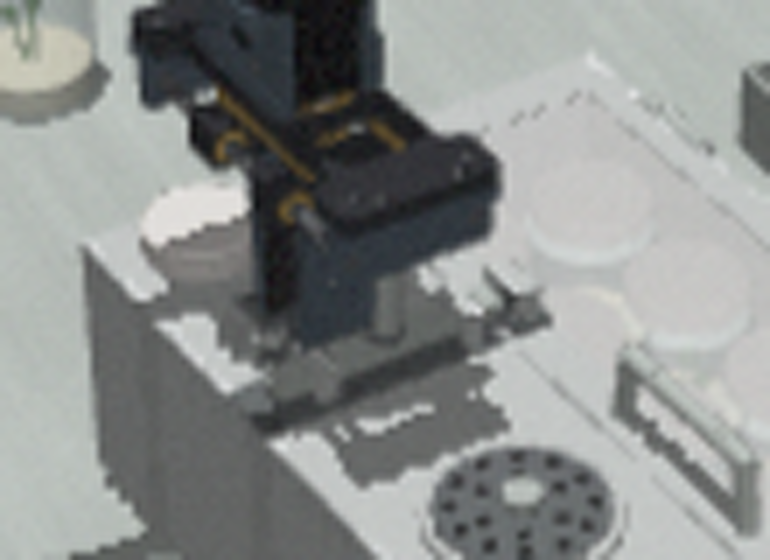

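The stud has moved forward (now at pixel (388,305)) with the finger against it. Continuing to the stop.

```bash
python3 -m jog '[[0.0235,0.002,0,0,0,0,0],[0.0235,0.002,0,0,0,0,0],[0.0235,0.002,0,0,0,0,0],[0.0235,0.002,0,0,0,0,0],[0.0235,0.002,0,0,0,0,0],[0.0235,0,0,0,0,0,0]]'; python3 -m jog '[[0.0235,0.002,0,0,0,0,0],[0.0235,0.002,0,0,0,0,0],[0.0235,0.001,0,0,0,0,0],[0.0235,0,0,0,0,0,0]]'; python3 -m jog '[[0.0235,0.001,0,0,0,0,0],[0.0235,0.001,0,0,0,0,0],[0.0235,0,0,0,0,0,0]]'
```

```text
time_s: 9.43
ee_pos: [551.4, -10.0, 353.3]
ee_rot: [180.0, 0.5, 7.0]
force: [-9.8, -1.1, 13.9]
gripper_width: 23.5
time_s: 9.93
ee_pos: [556.4, -9.4, 353.3]
ee_rot: [180.0, 0.5, 7.0]
force: [-9.4, -1.9, 13.0]
gripper_width: 23.4
time_s: 10.3
ee_pos: [558.3, -9.1, 353.3]
ee_rot: [180.0, 0.5, 7.0]
force: [-9.9, -1.0, 12.6]
gripper_width: 23.6
```

```bash
python3 -m jog '[[0.0235,0.001,0,0,0,0,0],[0.0235,0,0,0,0,0,0]]'; python3 -m jog '[[0.0235,0.001,0,0,0,0,0],[0.0235,0,0,0,0,0,0]]'; 
python3 - <<'E'
from h import *
g=vision.grab_frame("side"); 
cv2.imwrite("pics/side5.png",cv2.resize(g["color"][160:240,210:320],None,fx=7,fy=7,interpolation=cv2.INTER_CUBIC))
E
```

```text
time_s: 10.55
ee_pos: [559.0, -9.0, 353.3]
ee_rot: [-180.0, 0.5, 7.0]
force: [-11.6, -1.9, 14.0]
gripper_width: 23.5
time_s: 10.8
ee_pos: [559.4, -9.0, 353.3]
ee_rot: [-180.0, 0.7, 7.0]
force: [-13.3, -1.8, 16.7]
gripper_width: 23.6
```

View pics/side5.png

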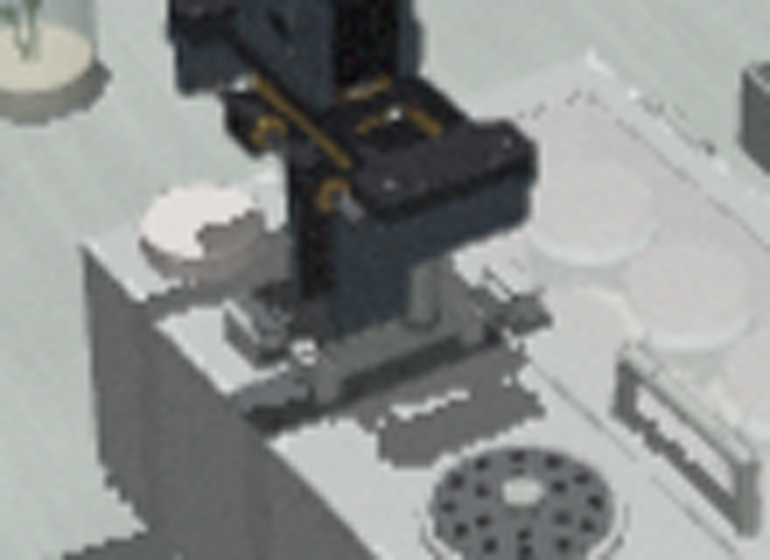

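The stud is near the keeper (425,290) and the advance is stalling with rising force, so it's about at the stop. I'll confirm with a little more push.

```bash
python3 -m jog '[[0.0235,0.001,0,0,0,0,0],[0.0235,0.001,0,0,0,0,0],[0.0235,0,0,0,0,0,0]]'
```

```text
time_s: 11.22
ee_pos: [560.3, -8.9, 353.3]
ee_rot: [-180.0, 0.9, 7.0]
force: [-18.2, -2.1, 18.4]
gripper_width: 23.6
```

Stalled at the stop (18 N, tool tilting). Backing off the stud, then straight up.

```bash
python3 -m jog '[[0.0235,-0.003,0,0,0,0,0],[0.0235,-0.003,0,0,0,0,0],[0.0235,0,0,0,0,0,0],[0.0235,0,0,0,0,0,0]]'; python3 -m jog '[[0.0235,0,0,-0.003,0,0,0],[0.0235,0,0,-0.006,0,0,0],[0.0235,0,0,-0.01,0,0,0],[0.0235,0,0,-0.03,0,0,0],[0.0235,-0.02,0,-0.04,0,0,0],[0.0235,-0.05,0,-0.03,0,0,0],[0.0235,-0.05,0,0,0,0,0],[0.0235,-0.04,0,0,0,0,0],[0.0235,0,0,0,0,0,0]]'
python3 - <<'E'
from h import *
for cam in ("side","top"):
    g=vision.grab_frame(cam); 
    im=g["color"][160:240,210:320] if cam=="side" else g["color"][170:270,220:355]
    cv2.imwrite(f"pics/{cam}6.png",cv2.resize(im,None,fx=5.8,fy=5.8,interpolation=cv2.INTER_CUBIC))
    P=cloud(g).reshape(-1,3); a=np.radians(7); R=np.array([[np.cos(a),-np.sin(a)],[np.sin(a),np.cos(a)]])
    L=(P[:,:2]-[547,7.4])@R
    m=(abs(L[:,0])<34)&(abs(L[:,1])<13)&(P[:,2]>155)&(P[:,2]<185); print(cam,"plate z",np.median(P[m,2]),m.sum())
    m=(abs(L[:,0]-19)<45)&(abs(L[:,1]+38)<14)&(P[:,2]>172)&(P[:,2]<200); print("stud local",np.median(L[m],0),m.sum())
print(status.state()["force"])
E
```

```text
time_s: 11.72
ee_pos: [557.6, -9.2, 353.4]
ee_rot: [180.0, 0.2, 7.0]
force: [-5.5, -1.3, 10.8]
gripper_width: 23.4
time_s: 12.85
ee_pos: [397.7, -28.6, 472.3]
ee_rot: [180.0, -0.1, 6.9]
force: [1.2, -0.1, 0.9]
gripper_width: 23.5
side plate z 171.4828503634801 131
stud local [ 28.03955486 -39.65825176] 27
top plate z 170.33075303870896 235
stud local [ 31.63483182 -36.04442665] 20
[0.44828534 0.0360336  0.12790261]
```

View pics/side6.png

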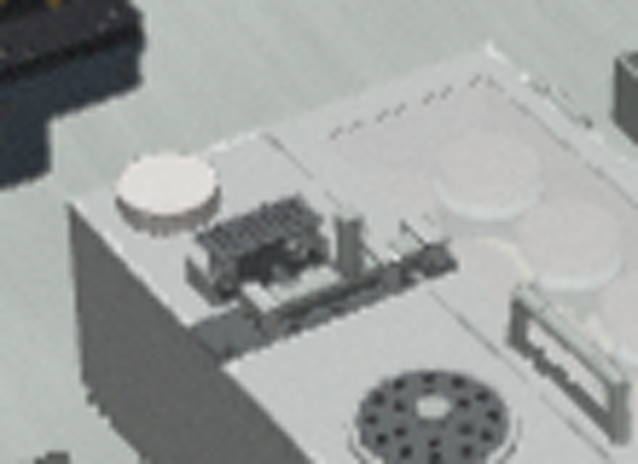

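View pics/top6.png

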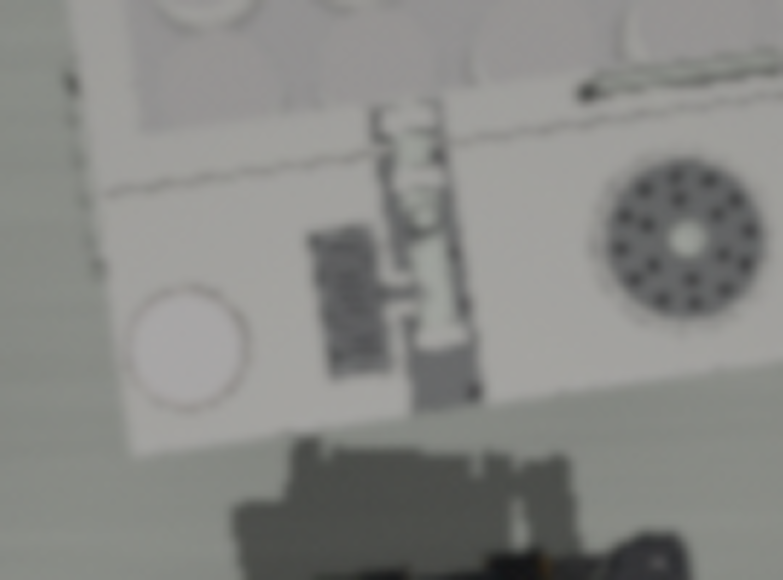

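The plate is back up: 170–171 mm, same as at the start. The stud has moved about 25–26 mm (top: local 5.5→31.6), with the bolt nose in the keeper at pixel (405,125). The cap is unmoved and nothing is touched, so I'm handing in.

```bash
python3 -c "
from workcell import ticket; print(ticket.job_done())"
```

```text
the job is handed in; nothing more can be done
None
```

The bolt looks fully home and locked, and I handed the job in at about 13 s; no verdict is reported.

**What I did:** I set the jaws along the case's y, opened 23.5 mm. One fingertip pressed the plate about 8.5 mm down. With it held there, I moved the tool along the case's +x so the other fingertip pushed the stud until the push force rose to 18 N at the stop. Then I backed off 3 mm, lifted straight up and moved clear.

**Last checks:**
- **Catch:** the plate is back at its starting height, 170–171 mm in both cameras.
- **Bolt:** the top camera puts the stud about 26 mm ahead of its start. The side camera gives about 25 mm, within its 2–3 mm offset. The tool's travel agrees, at about 26.7 mm after first contact.
- **Lid and loose things:** the lid looks shut and the cap has not visibly moved. I did not measure the lid angle or check the other loose things again at the end; the tool stayed clear of them.
- **Forces:** the wrist force peaked at about 26 N in the readings, and was about zero at the end with nothing touched.

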